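# Close the till drawers and the petty cash box

## Robot

A 6-joint arm with a two-finger parallel gripper is mounted at the origin on a cart in front of the work surface, level with it; the furniture and walls round the work are solid. World frame = base frame: x ahead of the robot, y to its left, z up, the work surface at z = 0. Lengths are in m, angles in degrees, forces in N, time in s.
With the tool pointing down it reaches from about 0.4 to 0.825 m from the base axis. Payload 7 kg.
Tool frame: the origin (TCP) lies midway between the tips of the shut fingers; the grasp point (between the pads) lies 19 mm behind it; z points along the fingers, y is the line along which they close (so a half turn about z gives the same grasp; the last joint's range is limited). The gripper opens to 88 mm and grips with 3 to 60 N. Pads are 19 mm wide; open, the fingers measure 130 mm over their backs; the gripper's body (78 mm by 193 mm) begins 47 mm behind the grasp point.
Start: joints at [90.189, 20.546, 0.682, 0, -70.136, -16.507], TCP at [0.19, 0.648, 0.227] pointing down, gripper open.
Joint ranges: [-176.03, 176.03], [-82.01, 121.73], [-58.28, 71.71], [-173.87, 95.51], [-174.79, -0.11], [-173.66, 173.66]. Speed limits (degrees/s): [136.94, 136.94, 172.46, 180, 180, 180].

## Interface

Orientations are given as [roll, pitch, yaw] about the fixed x, y, z axes, in that order (R = Rz(yaw) Ry(pitch) Rx(roll)).
In Python, from plant import ctrl gives the robot as it stands. The module is installed in compiled form; this text tells all that it offers.
- The arm moves only by the tool play_rows, never from a script. Its argument "commands" is a list that holds one entry, the list of rows, each a list of 7 numbers: the turn, a rotation vector about the tool's x, y, z in rad, then the shift along the tool's x, y, z in cm, then the finger opening in cm, from 0 to 8.76. In form: [[[ax, ay, az, x, y, z, grip], ...]]. A call has 1 to 8 rows; each row is the pose to reach, as a shift and turn from the pose commanded when the call began, along the tool's axes at that moment; what a row does not reach only later rows make up. A row lasts 1/12 s, in which the tool goes at most 41.7 mm and 7.16 degrees, less where a joint would pass 70% of its speed; a pose out of reach is approached as far as the arm can. A call with a gripper value outside its range is refused whole. The fingers move at their own pace and stop on an object; the grip force is fixed at half the most. Time passes only in rows, so rows that repeat a pose let the fingers close. It gives the time, the measured TCP pose, the force, the opening and the grip force at its end, in the units of the state.
- ctrl.get_obs(): the state, without advancing time (a new reading comes with each control period).
- ctrl.snapshot(name): name is "scene" or "top" or "wrist"; returns a dict with "color" (384x512x3 uint8, red, green, blue), "camera_matrix" (3x3 intrinsics, pixels), "origin" and "rotation" of the camera in the world; the wrist camera has in their place "hand_eye" (4x4, takes a point from camera to tool coordinates, whose origin is the TCP and whose axes are the flange's). Camera axes: x right, y down, z forward; pixel columns grow to the right and rows downward; lengths in m; the calibration is good to about 2 mm. A picture is of the moment at which its call begins: read the wrist's pose just before it. There is no depth.
- ctrl.close_job(): hands the job in; it is judged then, once.
Trained networks look in a picture, given as the dict that the camera call returned (one of the last four; its "shot" number tells which), for a name from the list of things; names that differ only in an ending like _2 or _b are one class to them, and where a whole thing is asked for, a point or a joint stands for the part that bears it (a point fixed in the world has none). Each returns a list of dicts, best first, with "conf" (0 to 1); they miss things now and then, are a little off and sometimes report something else, mostly with a low value. They report only what shows in the picture. A call takes as long as a camera call.
- ctrl.find_in(picture, name): "bbox" ([left, top, width, height] in pixels, round what is visible of it).
The state is a dict: "clock": time; "joint_pos": joint angles; "qvel": joint speeds; "tau": joint torques, N m; "tool_pos": TCP position; "orientation": TCP orientation; "force": force on the tool from outside, world axes, zero at the start; "moment": the same for the moment, N m; "opening": finger opening in m; "gripper_force": force on a finger pad.
Only numpy, scipy, OpenCV 4.12 (cv2) and the standard library are available. Lean on these libraries where they do the work, as an engineer would, in place of code of your own. Each camera call takes 0.05 s, during which the arm holds its last target. There are 200 camera calls.

## Task

Close up the cash at the pass: push both open drawers of the small till cabinet fully home, and swing the petty cash box's lid over until it is fully shut, in any order. Use fingertips only: grip and lift nothing, do not shove the cash box along the counter, and leave everything else where it stands.

Things in the scene. Friction and masses are not known exactly. Their poses are not given: they have to be found in the camera images.
- till: low steel cabinet with two drawers side by side, screwed to the counter, 120 deep (x) x 236 wide (y) x 78 mm tall; origin at the centre of its underside, its -x axis points out of the drawer fronts, z up. With a drawer home its front face lies 66 mm from the origin along -x
- drawer_left (a joint): how far the drawer on the till's +y side is pulled out, in m: 0 is fully home (end stop), at most 0.06. It slides along the till's x axis, does not spring back, and takes about 2 N to push
- drawer_right (a joint): the same for the drawer on the till's -y side
- drawer_left_front (a point): point on the outer face of the left drawer's plain flat front (113 wide x 62 mm tall, from 10 to 72 mm above the counter, no handle), midway across, 44 mm above the counter; axes as the till's
- drawer_right_front (a point): the same on the right drawer's front
- cash_box: loose sheet-metal petty cash box, 123 deep (x) x 156 wide (y) x 78 mm tall when shut, 0.7 to 1.2 kg; origin at the centre of its underside, its front faces -x, the lid's hinge runs along y at the rear: 60 mm from the origin along +x, 62 mm up
- cash_box_lid (a joint): opening angle of the cash box's lid in rad: 0 shut, up to 1.75 leaning back just past upright. It starts fully open. No spring; it rests against its stop, and once swung forward past upright it falls shut by its own weight
- lid_edge (a point): middle of the lid's free edge (the lip, in front when shut), 118 mm from the hinge, on the lid's outer skin; when open it is about 177 mm above the counter and 89 mm from the box's origin along +x, when shut 71 mm above the counter and 58 mm along -x. The lid is a 2 mm plate 156 mm wide with a small bail handle on its outer side that lies within 8 mm of the skin
- coin_roll_a: paper-wrapped roll of coins lying on its side, 68 x 21 x 21 mm, origin at the centre of its underside
- coin_roll_b: a second such roll of coins, origin at the centre of its underside
- stapler: desk stapler, 130 x 36 x 44 mm, standing on top of the till cabinet towards its rear, origin at the centre of its underside
- jar: spice jar with a screw cap, 45 mm across, 106 mm tall, origin at the centre of its underside
- kitchen_roll: standing roll of kitchen paper, about 100 mm across and 228 mm tall, origin at the centre of its underside
- tape: roll of adhesive tape lying flat, 98 mm across, 25 mm tall, origin at the centre of its underside
- pen: ballpoint pen, 145 mm long, about 10 mm thick, lying across the top of the till cabinet towards its front, origin at the centre of its underside

How it is judged (in metres and radians):
At the end, for the whole second after the job is handed in: Both drawers within 3 mm of fully home, the cash box's lid within 0.04 rad of shut, and the box standing upright at rest within 30 mm of where it stood (value of joint each of drawer_left, drawer_right below 0.003 m and value of joint cash_box_lid below 0.04 rad and linear speed of cash_box below 0.02 m/s and angle between cash_box's own z axis and vertical below 0.05 rad and distance of cash_box from where it was at the start of the episode below 0.03 m); the robot touches nothing.
It fails at once if the cash box is lifted (more than 12 mm) or tipped (more than 0.2 rad) (height (world z) of cash_box above 0.012 m or angle between cash_box's own z axis and vertical above 0.2 rad).
It fails at once if the cash box is shoved more than 30 mm (distance of cash_box from where it was at the start of the episode above 0.03 m).
It fails at once if a bystander is moved more than 25 mm (distance of any of coin_roll_a, coin_roll_b, stapler, jar, kitchen_roll, tape, pen from where it was at the start of the episode above 0.025 m).
It also fails if it takes over 72 s, if anything falls off the work surface, if the arm or the gripper's body presses on something with over 40 N, if the wrist force passes 120 N, or if a joint passes its speed limit or range.

## Working session

There is one attempt and no reset: what is moved stays moved. The work goes in short steps, Python scripts to look and compute and a tool call to move; the robot and the scene stay as the last step left them, time stands still between calls to the robot, and variables do not carry over. Pictures are saved under pics/ and viewed, at most 10 in all, crops included, and the job is handed in when it is done.

Besides the shell and the picture viewer there is one more tool, called after "Request:" as name(argument=value, ...) on one line, values as JSON. play_rows: Moves the arm, as the interface text tells. Its arguments: {"type":"object","properties":{"commands":{"type":"array","items":{"type":"array","items":{"type":"array","items":{"type":"number"}}}}},"required":["commands"]}

```bash
mkdir -p pics
cat > h.py <<'E'
import numpy as np, cv2
from plant import ctrl
from scipy.spatial.transform import Rotation as R
def cam(p):
    if "hand_eye" in p:
        o=p["obs"]; T=np.eye(4); T[:3,:3]=R.from_euler('xyz',o["orientation"],degrees=True).as_matrix(); T[:3,3]=o["tool_pos"]
        T=T@p["hand_eye"]; return T[:3,3],T[:3,:3]
    return np.array(p["origin"]),np.array(p["rotation"])
def snap(n):
    o=ctrl.get_obs(); p=ctrl.snapshot(n); p["obs"]=o; return p
def pix(p,X):
    o,r=cam(p); q=(np.atleast_2d(X)-o)@r; q=q@np.array(p["camera_matrix"]).T; return q[:,:2]/q[:,2:]
def onz(p,uv,z):
    o,r=cam(p); d=r@np.linalg.solve(p["camera_matrix"],[uv[0],uv[1],1]); return o+d*(z-o[2])/d[2]
E
python3 - <<'E'
from h import *
o=ctrl.get_obs(); print({k:np.round(v,3) for k,v in o.items()})
for n in ("scene","top"):
    p=snap(n); cv2.imwrite(f"pics/{n}0.png",p["color"][:,:,::-1])
    print(n,np.round(p["origin"],3),np.round(p["rotation"],3).tolist(),np.round(p["camera_matrix"],1).tolist())
    for t in "till drawer_left drawer_right drawer_left_front drawer_right_front cash_box cash_box_lid lid_edge coin_roll_a stapler jar kitchen_roll tape pen".split():
        print(t,[(np.round(d["bbox"]).tolist(),round(d["conf"],2)) for d in ctrl.find_in(p,t)[:3]])
E
```

```text
{'clock': np.float64(0.0), 'joint_pos': array([ 9.0190e+01,  2.0591e+01,  6.3200e-01, -2.2000e-02, -7.0136e+01,
       -1.6505e+01]), 'qvel': array([-0.025, -0.024, -0.062,  0.114,  0.022, -0.035]), 'tau': array([-2.0000e-03, -5.8272e+01,  2.9308e+01,  6.9980e+00,  7.0000e-03,
       -0.0000e+00]), 'tool_pos': array([0.19 , 0.647, 0.226]), 'orientation': array([ 1.79903e+02, -7.00000e-03, -1.63230e+01]), 'force': array([-0.071, -0.408,  0.231]), 'moment': array([ 0.02 ,  0.03 , -0.017]), 'gripper_force': np.float64(0.0), 'opening': np.float64(0.087)}
scene [ 0.182 -0.49   0.657] [-132.818, -0.152, -41.74] [[372.4, 0.0, 256.4], [0.0, 372.4, 190.0], [0.0, 0.0, 1.0]]
till [([230.0, 239.0, 135.0, 145.0], 0.63)]
drawer_left [([229.0, 259.0, 38.0, 57.0], 0.79)]
drawer_right [([246.0, 316.0, 52.0, 68.0], 0.56)]
drawer_left_front [([231.0, 262.0, 38.0, 56.0], 0.69)]
drawer_right_front [([249.0, 309.0, 52.0, 75.0], 0.86)]
cash_box [([172.0, 117.0, 63.0, 106.0], 0.58)]
cash_box_lid [([221.0, 119.0, 13.0, 84.0], 0.89), ([273.0, 274.0, 32.0, 61.0], 0.27)]
lid_edge [([223.0, 117.0, 14.0, 80.0], 0
[... 598 characters left out ...]
0, 44.0, 26.0], 0.81)]
drawer_right [([339.0, 256.0, 54.0, 32.0], 0.71)]
drawer_left_front [([297.0, 238.0, 44.0, 28.0], 0.89), ([268.0, 158.0, 21.0, 30.0], 0.58)]
drawer_right_front [([339.0, 257.0, 52.0, 28.0], 0.61)]
cash_box [([150.0, 159.0, 85.0, 94.0], 0.68), ([296.0, 240.0, 45.0, 27.0], 0.43)]
cash_box_lid [([172.0, 157.0, 65.0, 48.0], 0.64)]
lid_edge [([172.0, 157.0, 62.0, 50.0], 0.69)]
coin_roll_a [([224.0, 256.0, 26.0, 24.0], 0.51), ([234.0, 249.0, 26.0, 18.0], 0.51)]
stapler [([311.0, 203.0, 60.0, 26.0], 0.89)]
jar [([269.0, 161.0, 19.0, 27.0], 0.74)]
kitchen_roll [([159.0, 68.0, 51.0, 72.0], 0.88)]
tape [([133.0, 155.0, 42.0, 39.0], 0.55)]
pen [([330.0, 237.0, 55.0, 18.0], 0.59)]
```

```bash
sed -i 's/return np.array(p\["origin"\]),np.array(p\["rotation"\])/return np.array(p["origin"]),R.from_euler("xyz",p["rotation"],degrees=True).as_matrix()/' h.py
python3 - <<'E'
import cv2
a=cv2.imread("pics/scene0.png")[70:384,130:420]; cv2.imwrite("pics/s1.png",cv2.resize(a,None,fx=1.9,fy=1.9,interpolation=2))
a=cv2.imread("pics/top0.png")[60:300,120:420]; cv2.imwrite("pics/t1.png",cv2.resize(a,None,fx=2.5,fy=2.5,interpolation=2))
E
```

```text
(no output)
```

View pics/s1.png

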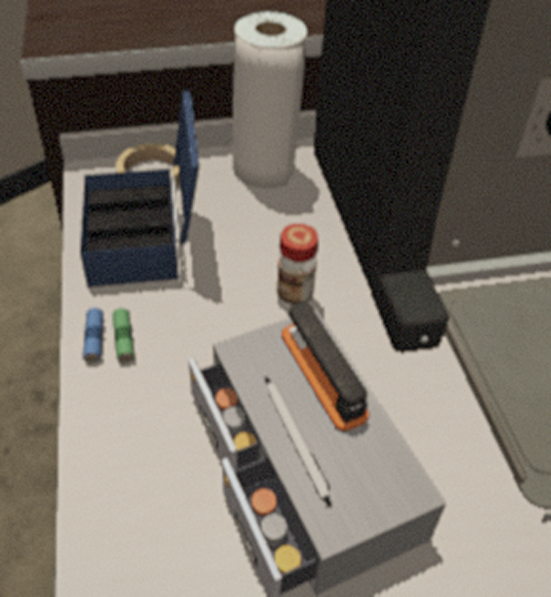

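View pics/t1.png

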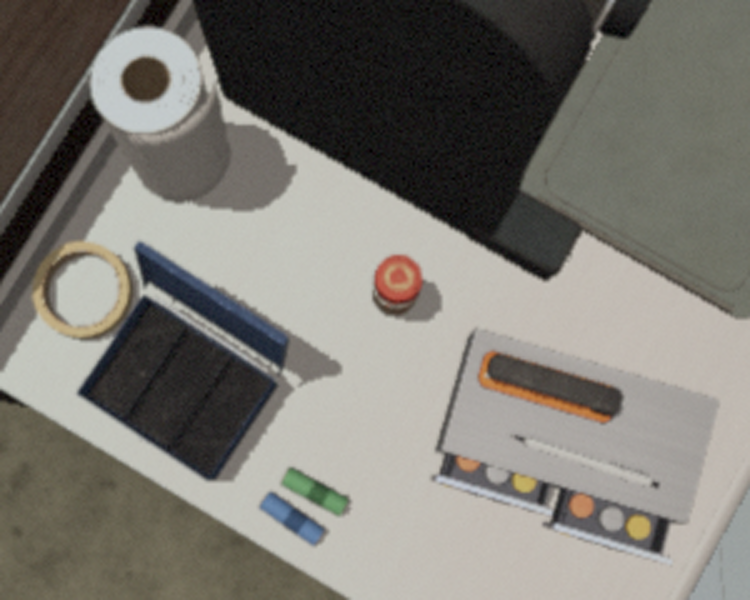

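Run:
```python
from h import *
p=snap("top"); f=lambda u,v,z: np.round(onz(p,(u/2.5+120,v/2.5+60),z)[:2],3)
for n,l,z in [("till",[(478,330),(718,400),(686,522),(443,450)],.078),("dl",[(437,480),(543,510)],.072),("dr",[(550,525),(665,560)],.072),
 ("box",[(80,392),(212,478),(275,383),(147,298)],.062),("lid",[(138,245),(285,337)],.177),("coin",[(285,475),(347,505),(265,500),(322,535)],.02),("jar",[(398,278)],.106),("tape",[(82,290)],.025),("roll",[(147,78)],.228),("pen",[(515,437),(658,485)],.085),("stap",[(485,370),(620,400)],.12)]:
    print(n,[f(*q,z).tolist() for q in l])
s=snap("scene")
g=lambda u,v,z:np.round(onz(s,(u/1.9+130,v/1.9+70),z)[:2],3).tolist()
print("scene till top", [g(*q,.078) for q in [(213,345),(318,553),(443,505)]], "dl",[g(190,362,.072),g(240,442,.072)],"dr",[g(226,463,.072),g(277,583,.072)])
print("box",[g(*q,.062) for q in [(84,175),(88,235),(176,230),(168,172)]],"lid",[g(185,93,.177),g(196,155,.177)])
```

```text
till [[0.573, -0.174], [0.502, -0.394], [0.39, -0.358], [0.462, -0.137]]
dl [[0.434, -0.131], [0.404, -0.228]]
dr [[0.39, -0.234], [0.356, -0.338]]
box [[0.526, 0.205], [0.441, 0.08], [0.529, 0.019], [0.614, 0.14]]
lid [[0.643, 0.128], [0.559, 0.003]]
coin [[0.442, 0.013], [0.412, -0.047], [0.418, 0.033], [0.383, -0.022]]
jar [[0.62, -0.099]]
tape [[0.63, 0.212]]
roll [[0.773, 0.11]]
pen [[0.472, -0.203], [0.425, -0.332]]
stap [[0.532, -0.174], [0.502, -0.293]]
scene till top [[0.462, -0.138], [0.39, -0.354], [0.498, -0.397]] dl [[0.433, -0.135], [0.411, -0.235]] dr [[0.388, -0.243], [0.351, -0.347]]
box [[0.524, 0.206], [0.463, 0.102], [0.55, 0.038], [0.612, 0.136]] lid [[0.643, 0.128], [0.571, 0.019]]
```

```bash
cat >> h.py <<'E'
def rel(xyz,yaw,last=None):
    o=ctrl.get_obs(); r=R.from_euler('xyz',o["orientation"],degrees=True); t=R.from_euler('xyz',[180,0,yaw],degrees=True)
    print("turn",np.round((r.inv()*t).as_rotvec(),3).tolist(),"shift cm",np.round(r.inv().apply(np.array(xyz)-o["tool_pos"])*100,2).tolist(),"n",np.linalg.norm(np.array(xyz)-o["tool_pos"])/.0417)
BX=np.array([.827,-.563,0]);BY=np.array([.563,.827,0]);BO=np.array([.5275,.111,0])
TX=np.array([.951,-.308,0]);TY=np.array([.308,.951,0]);TO=np.array([.482,-.266,0])
def box(x,y,z): return BO+x*BX+y*BY+[0,0,z]
def till(x,y,z): return TO+x*TX+y*TY+[0,0,z]
E
python3 - <<'E'
from h import *
rel([.33,.36,.30],-34.2)
print(box(.125,-.035,.145))
E
```

```text
turn [0.0, -0.0, 0.312] shift cm [21.55, 23.68, -7.34] n 7.877535893626045
[0.61117 0.01168 0.145  ]
```

Request:
play_rows(commands=[[[0,0,0.15,5,5.5,-7.3,0],[0,0,0.312,10,11,-7.3,0],[0,0,0.312,15,16,-7.3,0],[0,0,0.312,18,20,-7.3,0],[0,0,0.312,21.5,23.7,-7.3,0],[0,0,0.312,21.5,23.7,-7.3,0],[0,0,0.312,21.5,23.7,-7.3,0],[0,0,0.312,21.5,23.7,-7.3,0]]])

```text
clock: 2.27
tool_pos: [0.3285, 0.3607, 0.2998]
orientation: [-180.0, 0.0, -34.2]
force: [1.8, 0.8, -0.1]
opening: 0.0402
gripper_force: 0.0
```

Run:
```python
from h import *
rel(box(.13,-.035,.25),-34.2); o=ctrl.get_obs(); print(o["tool_pos"],o["orientation"],o["joint_pos"])
```

```text
turn [-0.001, 0.0, 0.001] shift cm [43.49, 13.01, 4.96] n 10.951609820391162
[0.32847099 0.36072643 0.29978306] [-1.79951010e+02  8.00161519e-03 -3.41645669e+01] [ 7.08336275e+01  1.08964329e-01 -1.52243543e+01  5.13297603e-03
 -7.46172894e+01 -1.49995572e+01]
```

Request:
play_rows(commands=[[[0,0,0,4,1.2,0,0],[0,0,0,8,2.4,0,0],[0,0,0,12,3.6,0,0],[0,0,0,16,4.8,0,0],[0,0,0,20,6,0,0],[0,0,0,24,7.2,0,0],[0,0,0,28,8.4,0,0],[0,0,0,32,9.6,0,0]]])

```text
clock: 2.93
tool_pos: [0.5393, 0.1021, 0.2997]
orientation: [-180.0, -0.0, -34.2]
force: [1.2, 0.8, 0.1]
opening: 0.0005
gripper_force: 0.0
```

Request:
play_rows(commands=[[[0,0,0,4,1.2,0,0],[0,0,0,8,2.5,0,0],[0,0,0,11.5,3.4,2,0],[0,0,0,11.5,3.4,5,0],[0,0,0,11.5,3.4,5,0],[0,0,0,11.5,3.4,5,0]]])

```text
clock: 3.43
tool_pos: [0.6134, 0.0105, 0.2479]
orientation: [179.8, 0.1, -34.3]
force: [0.2, 0.7, 0.6]
opening: 0.0006
gripper_force: 0.0
```

Run:
```python
from h import *
rel(box(.125,-.035,.148),-34.2); o=ctrl.get_obs(); print(o["tool_pos"],o["orientation"],o["joint_pos"])
p=snap("top"); a=p["color"][60:300,120:420,::-1]; cv2.imwrite("pics/t2.png",cv2.resize(a,None,fx=2.5,fy=2.5,interpolation=2))
```

```text
turn [0.003, 0.002, -0.001] shift cm [-0.23, 0.0, 9.99] n 2.3967249084077986
[0.61344186 0.01054155 0.24791112] [ 1.79817180e+02  1.39439006e-01 -3.42571776e+01] [ 1.91993821e+01  1.42169932e+01 -5.44855135e+00 -3.36033089e-03
 -7.05643602e+01  3.65447872e+01]
```

View pics/t2.png

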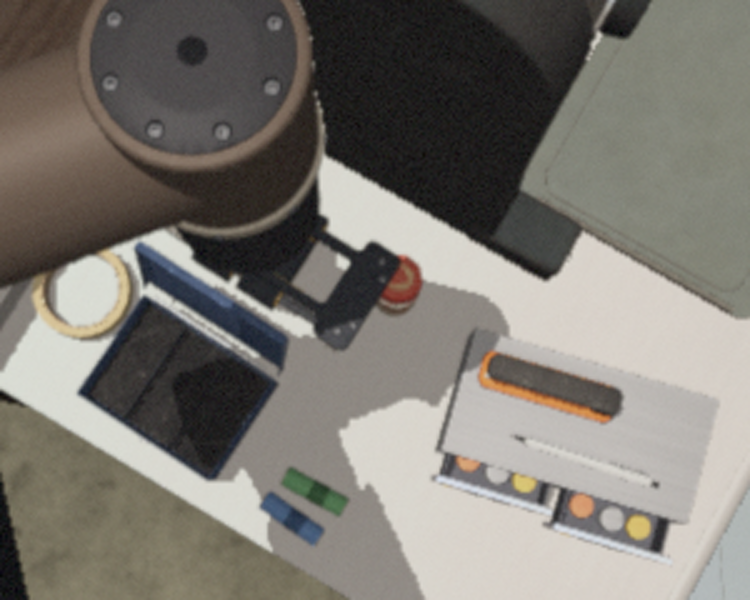

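Request:
play_rows(commands=[[[0,0,0,0,0,2.5,0],[0,0,0,0,0,5,0],[0,0,0,0,0,7.5,0],[0,0,0,0,0,10,0],[0,0,0,0,0,10,0],[0,0,0,0,0,10,0]]])

```text
clock: 3.98
tool_pos: [0.6146, 0.0122, 0.1509]
orientation: [-180.0, -0.0, -34.1]
force: [-0.0, -0.7, 0.5]
opening: 0.0003
gripper_force: 0.0
```

Request:
play_rows(commands=[[[0,0,0,-1,0,0,0],[0,0,0,-2,0,0,0],[0,0,0,-2.6,0,0,0],[0,0,0,-3.2,0,0,0],[0,0,0,-3.8,0,0,0],[0,0,0,-4.4,0,0,0],[0,0,0,-5,0,0,0],[0,0,0,-5.5,0,0,0]]])

```text
clock: 4.65
tool_pos: [0.5684, 0.0425, 0.1494]
orientation: [-180.0, -0.0, -34.2]
force: [0.5, 0.1, 0.9]
opening: 0.0005
gripper_force: 0.3
```

Request:
play_rows(commands=[[[0,0,0,-0.6,0,0,0],[0,0,0,-1.2,0,0,0],[0,0,0,-1.8,0,0,0],[0,0,0,-2.4,0,0,0],[0,0,0,-3,0,0,0],[0,0,0,-3.5,0,0,0],[0,0,0,-3.5,0,0,0],[0,0,0,-3.5,0,0,0]]])

```text
clock: 5.32
tool_pos: [0.5397, 0.0621, 0.1494]
orientation: [-180.0, -0.0, -34.2]
force: [-0.6, -1.1, -0.9]
opening: 0.0001
gripper_force: 0.0
```

Request:
play_rows(commands=[[[0,0,0,0,0,-4,0],[0,0,0,0,0,-8,0],[0,0,0,0,0,-11,0],[0,0,0,0,0,-11,0],[0,0,0,0,0,-11,0]]])

```text
clock: 5.73
tool_pos: [0.541, 0.0621, 0.2614]
orientation: [-179.8, -0.1, -34.2]
force: [-0.2, 0.4, -2.0]
opening: 0.0006
gripper_force: 0.0
```

Run:
```python
from h import *
o=ctrl.get_obs(); print(o["tool_pos"],o["orientation"])
rel(till(-.14,.04,.30),-18)
p=snap("scene"); a=p["color"][70:384,130:420,::-1]; cv2.imwrite("pics/s2.png",cv2.resize(a,None,fx=1.9,fy=1.9,interpolation=2))
```

```text
[0.54102498 0.06214983 0.2614316 ] [-1.79786432e+02 -1.26744625e-01 -3.42020253e+01]
turn [-0.003, -0.003, -0.283] shift cm [-0.98, 30.52, -3.97] n 7.384989789395427
```

View pics/s2.png

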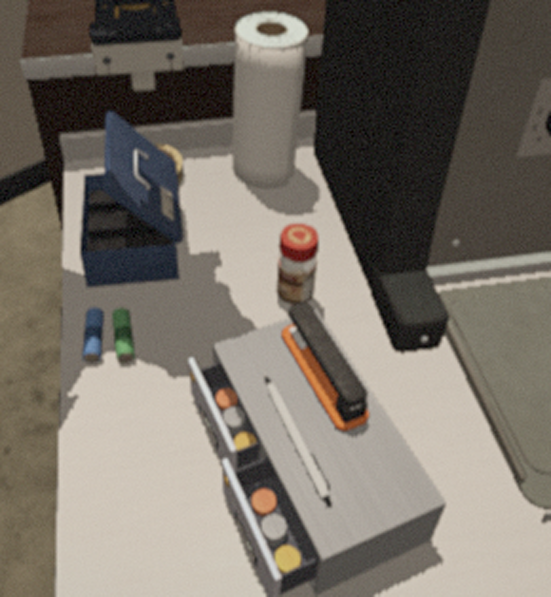

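Request:
play_rows(commands=[[[0,0,-0.1,0,4,-2,0],[0,0,-0.2,0,8,-4,0],[0,0,-0.283,0,12,-4,0],[0,0,-0.283,0,16,-4,0],[0,0,-0.283,0,20,-4,0],[0,0,-0.283,0,24,-4,0],[0,0,-0.283,0,27,-4,0],[0,0,-0.283,0,27,-4,0]]])

```text
clock: 6.45
tool_pos: [0.3846, -0.1643, 0.2983]
orientation: [180.0, 0.1, -18.2]
force: [-0.0, -0.4, 0.0]
opening: 0.0006
gripper_force: 0.0
```

Run:
```python
from h import *
o=ctrl.get_obs(); print(o["tool_pos"],o["orientation"])
rel(till(-.12,.055,.12),-18);rel(till(-.12,.055,.045),-18)
```

```text
[ 0.3846305  -0.16431654  0.29831723] [ 1.79956608e+02  1.18318847e-01 -1.81575271e+01]
turn [0.001, 0.002, -0.003] shift cm [0.44, 1.16, 17.83] n 4.28655236949088
turn [0.001, 0.002, -0.003] shift cm [0.46, 1.15, 25.33] n 6.082050727740787
```

Request:
play_rows(commands=[[[0,0,0,0.2,1.1,4,0],[0,0,0,0.2,1.1,8,0],[0,0,0,0.2,1.1,12,0],[0,0,0,0.2,1.1,16,0],[0,0,0,0.2,1.1,20,0],[0,0,0,0.2,1.1,23,0],[0,0,0,0.2,1.1,25.3,0],[0,0,0,0.2,1.1,25.3,0]]])

```text
clock: 7.12
tool_pos: [0.3823, -0.1724, 0.0415]
orientation: [179.8, 0.6, -18.0]
force: [-0.2, 0.1, -0.1]
opening: -0.0
gripper_force: 0.0
```

Run:
```python
from h import *
o=ctrl.get_obs(); print(o["tool_pos"],o["orientation"])
rel(till(-.0755,.055,.045),-18)
p=snap("scene"); a=p["color"][70:384,130:420,::-1]; cv2.imwrite("pics/s3.png",cv2.resize(a,None,fx=1.9,fy=1.9,interpolation=2))
```

```text
[ 0.38230599 -0.17243511  0.04149214] [179.83048175   0.57031493 -18.04249759]
turn [0.003, 0.01, -0.001] shift cm [4.82, 0.32, -0.4] n 1.161662148977685
```

View pics/s3.png

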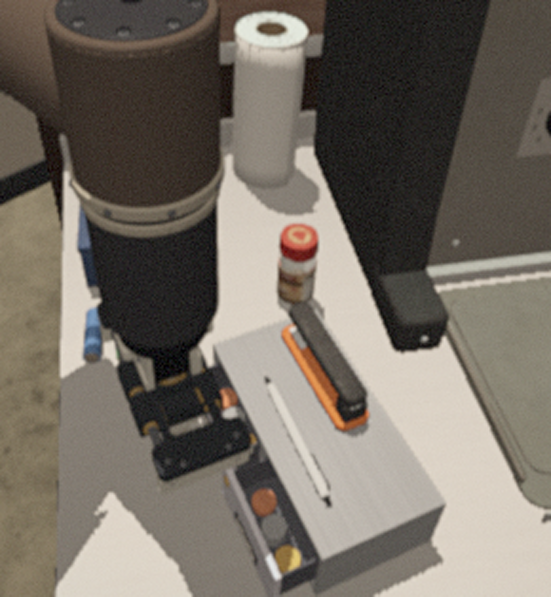

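Request:
play_rows(commands=[[[0,0,0,0.7,0.3,-0.3,0],[0,0,0,1.4,0.3,-0.3,0],[0,0,0,2,0.3,-0.3,0],[0,0,0,2.6,0.3,-0.3,0],[0,0,0,3.2,0.3,-0.3,0],[0,0,0,3.7,0.3,-0.3,0],[0,0,0,4.1,0.3,-0.3,0],[0,0,0,4.3,0.3,-0.3,0]]])

```text
clock: 7.83
tool_pos: [0.4272, -0.1889, 0.0493]
orientation: [180.0, -0.0, -18.0]
force: [-0.3, 1.2, 1.9]
opening: 0.0006
gripper_force: 0.8
```

Request:
play_rows(commands=[[[0,0,0,0.15,0,0,0],[0,0,0,0.3,0,0,0],[0,0,0,0.3,0,0,0]]])

```text
clock: 8.08
tool_pos: [0.4278, -0.1894, 0.0488]
orientation: [180.0, 0.2, -18.0]
force: [-5.2, 2.9, 2.9]
opening: 0.0008
gripper_force: 2.6
```

Request:
play_rows(commands=[[[0,0,0,0.15,0,0,0],[0,0,0,0.3,0,0,0],[0,0,0,0.3,0,0,0],[0,0,0,0.3,0,0,0]]])

```text
clock: 8.42
tool_pos: [0.4277, -0.1898, 0.0483]
orientation: [179.9, 0.5, -18.1]
force: [-12.7, 8.4, 9.0]
opening: 0.0004
gripper_force: 6.9
```

Request:
play_rows(commands=[[[0,0,0,-1.5,0,0,0],[0,0,0,-3,0,0,0],[0,0,0,-4.5,0,0,0],[0,0,0,-5.8,2,0,0],[0,0,0,-5.8,5,0,0],[0,0,0,-5.8,8.5,0,0],[0,0,0,-5.8,11.3,0,0],[0,0,0,-5.8,11.3,0,0]]])

```text
clock: 9.08
tool_pos: [0.3416, -0.2831, 0.0493]
orientation: [180.0, -0.0, -18.1]
force: [0.5, -0.7, -0.3]
opening: 0.0002
gripper_force: 0.0
```

Run:
```python
from h import *
o=ctrl.get_obs(); print(o["tool_pos"],o["orientation"],o["force"])
rel(till(-.0755,-.057,.046),-18)
p=snap("scene"); a=p["color"][70:384,130:420,::-1]; cv2.imwrite("pics/s4.png",cv2.resize(a,None,fx=1.9,fy=1.9,interpolation=2))
```

```text
[ 0.34158387 -0.28305005  0.04933688] [ 1.79982549e+02 -4.57014134e-02 -1.81160344e+01] [ 0.46782411 -0.67647967 -0.26068161]
turn [0.0, -0.001, -0.002] shift cm [5.28, -0.27, 0.34] n 1.2715515556695958
```

View pics/s4.png

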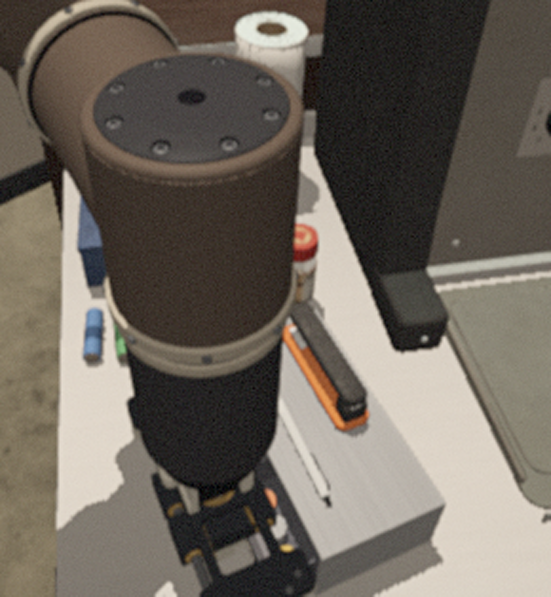

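Request:
play_rows(commands=[[[0,0,0,0.8,-0.2,0.1,0],[0,0,0,1.6,-0.2,0.2,0],[0,0,0,2.3,-0.2,0.2,0],[0,0,0,3,-0.2,0.2,0],[0,0,0,3.6,-0.2,0.2,0],[0,0,0,4.2,-0.2,0.2,0],[0,0,0,4.6,-0.2,0.2,0],[0,0,0,4.9,-0.2,0.2,0]]])

```text
clock: 9.8
tool_pos: [0.3901, -0.2932, 0.0471]
orientation: [-180.0, 0.0, -18.0]
force: [-1.4, 0.7, 0.4]
opening: 0.0006
gripper_force: 0.8
```

Request:
play_rows(commands=[[[0,0,0,0.2,0,0,0],[0,0,0,0.4,0,0,0],[0,0,0,0.5,0,0,0],[0,0,0,0.5,0,0,0]]])

```text
clock: 10.13
tool_pos: [0.3932, -0.2945, 0.047]
orientation: [-180.0, 0.1, -18.0]
force: [-4.2, 4.0, 1.7]
opening: 0.0
gripper_force: 2.0
```

Request:
play_rows(commands=[[[0,0,0,0.2,0,0,0],[0,0,0,0.4,0,0,0],[0,0,0,0.4,0,0,0],[0,0,0,0.4,0,0,0]]])

```text
clock: 10.47
tool_pos: [0.3931, -0.2948, 0.0465]
orientation: [-180.0, 0.5, -18.1]
force: [-13.3, 7.8, 10.0]
opening: 0.0004
gripper_force: 7.3
```

End stop again. Back off, rise and look.

Request:
play_rows(commands=[[[0,0,0,-1.5,0,0,0],[0,0,0,-3,0,0,0],[0,0,0,-4,0,-2,0],[0,0,0,-4,0,-6,0],[0,0,0,-4,0,-10,0],[0,0,0,-4,0,-14,0],[0,0,0,-4,0,-18,0],[0,0,0,-4,0,-22,0]]])

```text
clock: 11.13
tool_pos: [0.36, -0.284, 0.2702]
orientation: [180.0, -0.2, -18.0]
force: [1.1, -0.0, -0.5]
opening: 0.0001
gripper_force: 0.0
```

Request:
play_rows(commands=[[[0,0,0,0,-4,-2,0],[0,0,0,0,-8,-4,0],[0,0,0,0,-12,-4,0],[0,0,0,0,-16,-4,0],[0,0,0,0,-20,-4,0],[0,0,0,0,-24,-4,0],[0,0,0,0,-28,-4,0],[0,0,0,0,-32,-4,0]]])

```text
clock: 11.8
tool_pos: [0.4594, 0.0227, 0.3082]
orientation: [-179.9, -0.1, -18.0]
force: [0.4, -0.3, 0.1]
opening: 0.0003
gripper_force: 0.0
```

Request:
play_rows(commands=[[[0,0,0,0,-4,0,0],[0,0,0,0,-8,0,0],[0,0,0,0,-12,0,0],[0,0,0,0,-16,0,0],[0,0,0,0,-20,0,0],[0,0,0,0,-22,0,0],[0,0,0,0,-22,0,0],[0,0,0,0,-22,0,0]]])

```text
clock: 12.47
tool_pos: [0.5272, 0.2311, 0.3067]
orientation: [180.0, -0.0, -17.9]
force: [-0.5, -0.5, 0.5]
opening: 0.0004
gripper_force: 0.0
```

Run:
```python
from h import *
o=ctrl.get_obs(); print(o["clock"],o["tool_pos"],o["force"])
p=snap("scene"); a=p["color"][70:384,130:420,::-1]; cv2.imwrite("pics/s5.png",cv2.resize(a,None,fx=1.9,fy=1.9,interpolation=2))
p=snap("top"); a=p["color"][60:300,120:420,::-1]; cv2.imwrite("pics/t5.png",cv2.resize(a,None,fx=2.5,fy=2.5,interpolation=2))
```

```text
12.4667 [0.52715123 0.23106653 0.30674957] [-0.49564124 -0.45123575  0.45375809]
```

View pics/s5.png

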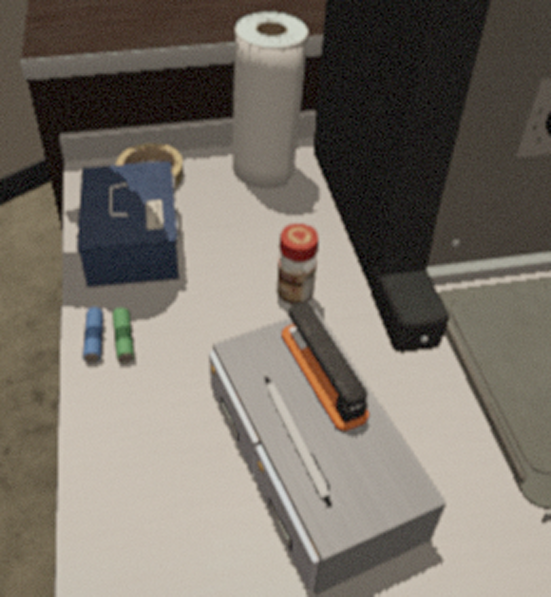

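View pics/t5.png

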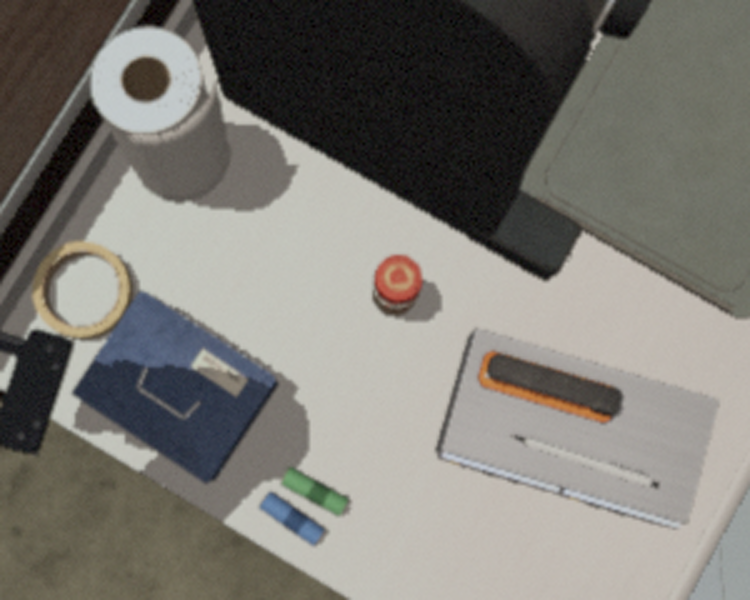

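Run:
```python
from h import *
rel(box(-.045,-.03,.09),-18); print(box(-.045,-.03,.09))
```

```text
turn [-0.0, -0.0, 0.0] shift cm [-1.45, 12.87, 21.74] n 6.069440241620097
[0.473395 0.111525 0.09    ]
```

Request:
play_rows(commands=[[[0,0,0,-0.5,4,0,0],[0,0,0,-1,8,0,0],[0,0,0,-1.5,12.9,3,0],[0,0,0,-1.5,12.9,7,0],[0,0,0,-1.5,12.9,11,0],[0,0,0,-1.5,12.9,15,0],[0,0,0,-1.5,12.9,18,0],[0,0,0,-1.5,12.9,20.3,0]]])

```text
clock: 13.23
tool_pos: [0.471, 0.1097, 0.1021]
orientation: [180.0, 0.1, -18.1]
force: [-0.0, -0.4, -0.7]
opening: 0.0006
gripper_force: 0.0
```

Request:
play_rows(commands=[[[0,0,0,0,0,0.3,0],[0,0,0,0,0,0.6,0],[0,0,0,0,0,0.9,0],[0,0,0,0,0,1.1,0],[0,0,0,0,0,1.3,0],[0,0,0,0,0,1.5,0],[0,0,0,0,0,1.7,0],[0,0,0,0,0,1.8,0]]])

```text
clock: 13.9
tool_pos: [0.4728, 0.1119, 0.0864]
orientation: [-180.0, -0.0, -18.0]
force: [-0.9, -0.0, 0.9]
opening: 0.0005
gripper_force: 0.0
```

Request:
play_rows(commands=[[[0,0,0,0,0,0.2,0],[0,0,0,0,0,0.4,0],[0,0,0,0,0,0.6,0],[0,0,0,0,0,0.75,0],[0,0,0,0,0,0.75,0]]])

```text
clock: 14.32
tool_pos: [0.4724, 0.1117, 0.0783]
orientation: [180.0, 0.0, -18.0]
force: [-0.4, -0.7, -0.2]
opening: 0.0005
gripper_force: 0.0
```

Request:
play_rows(commands=[[[0,0,0,0,0,0.1,0],[0,0,0,0,0,0.2,0],[0,0,0,0,0,0.3,0],[0,0,0,0,0,0.3,0]]])

```text
clock: 14.65
tool_pos: [0.4726, 0.1118, 0.0756]
orientation: [180.0, 0.0, -18.0]
force: [0.2, 0.0, 0.7]
opening: 0.0005
gripper_force: 0.0
```

Request:
play_rows(commands=[[[0,0,0,0,0,0.1,0],[0,0,0,0,0,0.2,0],[0,0,0,0,0,0.3,0],[0,0,0,0,0,0.4,0],[0,0,0,0,0,0.4,0]]])

```text
clock: 15.07
tool_pos: [0.4727, 0.1118, 0.0726]
orientation: [180.0, -0.0, -18.0]
force: [-4.6, -0.7, 11.6]
opening: -0.0001
gripper_force: 5.5
```

Request:
play_rows(commands=[[[0,0,0,0,0,-2,0],[0,0,0,0,0,-6,0],[0,0,0,0,0,-10,0],[0,0,0,0,0,-14,0],[0,0,0,0,0,-18,0],[0,0,0,0,0,-18,0],[0,0,0,0,0,-18,0]]])

```text
clock: 15.65
tool_pos: [0.4737, 0.1125, 0.2544]
orientation: [-179.7, -0.2, -18.0]
force: [-0.6, 0.1, -1.3]
opening: 0.0006
gripper_force: 0.0
```

Run:
```python
from h import *
p=snap("scene"); q=cv2.imread("pics/scene0.png")
cv2.imwrite("pics/s6.png",p["color"][:,:,::-1]); a=cv2.imread("pics/s5.png")
b=cv2.resize(p["color"][70:384,130:420,::-1],(a.shape[1],a.shape[0]),interpolation=2)
print("force",ctrl.get_obs()["force"],"till/drawer change vs s5",np.abs(a.astype(int)-b)[330:].mean())
print(ctrl.close_job())
```

```text
force [-0.67346962 -0.81837476 -1.14493117] till/drawer change vs s5 6.533099505835492
the job is handed in; nothing more can be done
None
```

I pushed both drawers to their end stops and swung the cash box lid shut, confirming it with a light press. The job was handed in at about 16 s; the hand-in returned no verdict, but the last pictures I viewed, taken before that press, showed the other items where they stood.

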